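# Bar the coolant pump just over top dead centre and put its rim brake on

## Task

Take the upright black handle of the blue coolant pump's flywheel and turn the wheel clockwise (seen from above), slowly and with a light grip, up through the stiff compression; stop just past top dead centre, where the resistance has died away and the wheel is about to run on by itself, and let go so that it stays there - do not let it kick over. Only then slide the yellow brake knob fully in towards the wheel and let go of it. Leave the things lying round the pump where they are.

Things in the scene. Friction and masses are not known exactly. Their poses are not given: they have to be found in the camera images.
- pump: Fixed pump on a grey 200 x 170 x 10 mm base plate (x -90 to 110 mm). Origin: underside of the plate, on the upright axis of the flywheel; z up; -y points from that axis to the yellow brake, +x to the finned cylinder. A tongue of the plate runs out to y = -165 mm under the brake. Blue case 104 mm across, up to z = 88 mm; the flywheel lies on top of it.
- flywheel: Red wheel with steel rim, 148 mm across, faces 96 and 110 mm above the worktop; origin on its axis. It starts 1.0 to 2.1 rad before top dead centre, which is not marked and differs each time: it must be felt. Dead centres come twice a turn, pi apart. It stays where left up to 0.17 rad past; beyond about 0.2 rad past it runs on by itself when let go.
- handle_mid (a point): Middle of the black handle standing on the flywheel, 60 mm from the wheel axis, 142 mm above the worktop. The handle is 20 mm thick, 52 mm tall (112 to 164 mm above the worktop) and spins freely about its own axis; over 70 N (both fingers added) hurts it. To turn the wheel slowly clockwise it must be pushed along its circle with 3.7 N of drag plus compression (see the next entry).
- wheel_axis (a point): Point on the flywheel axis, 130 mm above the worktop. Compression felt at the handle, on top of the drag: nothing far from dead centre, rising to about 6.5 N (10 N in all) 0.5 rad before it, back to nothing at dead centre. Past it compression pushes the wheel on: at 0.1 rad past only about 1.5 N moves it, at 0.2 rad past none.
- counter (a joint): Drum of the sealed stroke counter inside the case, geared down 1000 to 1 from the flywheel (rad): 0 at top dead centre, positive past it, so 0.0001 is 0.1 rad of the wheel past dead centre. Its whole travel is far smaller than the error of its reading, so it cannot be read to find dead centre. Not visible.
- brake_knob (a point): Point on the axis of the upright yellow brake knob, 132 mm above the worktop. The knob is 18 mm in diameter and stands from 96 to 156 mm above the worktop. It slides level along the pump's +y towards the wheel axis, from 134 mm off the axis (brake off) to 116 mm (home); about 4 N moves it.
- brake (a joint): Travel of the brake (m): 0 to 0.004 off at the start, 0.018 fully in at its stop.
- coolant_bottle: Bystander, not to be moved: blue plastic bottle with a black cap, 68 mm across, 175 mm tall; origin at the centre of its underside.
- red_specimen: Bystander, not to be moved: red disc, 30 mm across, 18 mm high; origin at the centre of its underside.
- green_specimen: Bystander, not to be moved: green disc, 30 mm across, 18 mm high; origin at the centre of its underside.
- tkey: Bystander, not to be moved: grey T-handle key, 110 x 110 x 20 mm, lying; origin at the centre of its underside.
- log_book: Bystander, not to be moved: beige notebook, 210 x 152 x 13 mm; origin at the centre of its underside.
- timer: Bystander, not to be moved: white timer with three buttons, 60 x 65 x 26 mm; origin at the centre of its underside.
- spanner: Bystander, not to be moved: grey spanner, 22 x 163 x 6 mm, lying; origin at the centre of its underside.

How it is judged:
By the outcome, as a careful person would: the job done as asked, in the order asked, and still so for the second after the job is handed in, with the robot touching nothing.
It also fails if it takes over 72 s, if anything falls off the work surface, if the arm or the gripper's body presses on something with over 40 N, if the wrist force passes 120 N, or if a joint passes its speed limit or range.

## Robot

A 6-joint arm with a two-finger parallel gripper is mounted at the origin on a cart in front of the work surface, level with it; the furniture and walls round the work are solid. World frame = base frame: x ahead of the robot, y to its left, z up, the work surface at z = 0. Lengths are in m, angles in rad, forces in N, time in s.
With the tool pointing down it reaches from about 0.35 to 0.85 m from the base axis. Payload 8.1 kg.
Tool frame: the origin (TCP) lies at the very end of the fingers, on their centre line; the grasp point (between the pads) lies robot.tcp_to_grasp behind it (robot.tcp_to_grasp is the distance from the TCP to the grasp point, in m); z points along the fingers, y is the line along which they close (so a half turn about z gives the same grasp; the last joint's range is limited). The gripper opens to 93 mm and grips with 3 to 60 N. Pads are 15 mm wide; open, the fingers measure 128 mm over their backs; the gripper's body (75 mm by 188 mm) begins 65 mm behind the grasp point.
Start: joints at [1.132, 0.13, 1.488, -0, 1.523, -0.085], TCP at [0.208, 0.563, 0.219] pointing down, gripper open.
Joint ranges: [-2.96, 2.96], [-0.89, 2.26], [0.02, 2.5], [-1.34, 4.48], [0, 2.73], [-2.66, 2.66]. Speed limits (rad/s): [2.39, 2.39, 2.79, 3.14, 3.14, 3.14].

## Interface

Orientations are given as a rotation vector (axis times angle).
In Python, from plant import robot gives the robot as it stands. The module is installed in compiled form; this text tells all that it offers.
- The arm moves only by the shell command python3 -m pendant 'ROWS' [FORCE]. ROWS is JSON, a list that holds one entry, the list of rows, each a list of 5 numbers: the opening, from 0 (shut) to 1 (fully open), then the shift along the tool's x, y, z in cm, then the turn about the tool's z in degrees. In form: [[[fingers, x, y, z, roll], ...]]. A call has 1 to 8 rows; each row shifts and turns the commanded pose from where the row before left it, along the tool's axes as they then stand; what a row does not reach is not made up. A row lasts 1/10 s, in which the tool goes at most 50 mm and 8.59 degrees, less where a joint would pass 70% of its speed; a pose out of reach is approached as far as the arm can. A call is refused whole if a number of a shift passes 5 or a number of a turn 8.59, either way. A call with a gripper value outside its range is refused whole. The fingers move at their own pace and stop on an object; FORCE is the grip in N (left out, the last holds). Time passes only in rows, so rows that do not move let the fingers close. It gives the time, the measured TCP pose, the force, the opening and the grip force at its end, in the units of the state.
- robot.read_state(): the state, without advancing time (a new reading comes with each control period).
- robot.read_camera(name): name is "scene" or "top"; returns a dict with "img" (420x560x3 uint8, blue, green, red), "K" (3x3 intrinsics, pixels), "k1" (the pictures are not rectified: a ray, as slopes to the right and down, at radius r is drawn at 1 + k1 r^2 times it, then the intrinsics apply), "pose" (4x4, takes a point from camera to world coordinates). Camera axes: x right, y up, looking along -z (the intrinsics and any distortion apply to the point x, -y, -z); pixel columns grow to the right and rows downward; lengths in m; the calibration is good to about 2 mm. A picture is of the moment at which its call begins. There is no depth.
- robot.close_job(): hands the job in; it is judged then, once.
The state is a dict: "t": time; "q": joint angles; "dq": joint speeds; "joint_torque": joint torques, N m; "tool_pos": TCP position; "orientation": TCP orientation; "force": force on the tool from outside, world axes, zero at the start; "wrist_torque": the same for the moment, N m; "opening": finger opening in m; "gripper_force": force on a finger pad.
Only numpy, scipy, OpenCV 4.12 (cv2) and the standard library are available. Lean on these libraries where they do the work, as an engineer would, in place of code of your own. Each camera call takes 0.05 s, during which the arm holds its last target. There are 200 camera calls.

## Working session

There is one attempt and no reset: what is moved stays moved. The work goes in short steps, Python scripts to look and compute and a shell command to move; the robot and the scene stay as the last step left them, time stands still between calls to the robot, and variables do not carry over. Pictures are saved under pics/ and viewed, at most 10 in all, crops included, and the job is handed in when it is done.

```bash
mkdir -p pics; python3 - <<'E'
from plant import robot
import cv2
s=robot.read_state(); print(s, robot.tcp_to_grasp)
for n in("scene","top"):
    c=robot.read_camera(n); cv2.imwrite(f"pics/{n}0.png",c["img"]); print(n,c["K"],c["k1"],c["pose"])
E
```

```text
{'t': 0.0, 'q': array([ 1.13159295e+00,  1.31130658e-01,  1.48927279e+00,  2.33867441e-05,
        1.52299914e+00, -8.53882877e-02]), 'dq': array([ 4.97631151e-04, -1.03255911e-03, -7.96357778e-05,  9.36787620e-04,
        4.12241768e-04, -1.25384072e-03]), 'joint_torque': array([-1.42495137e-03, -5.59833705e+01, -4.91759419e+01,  7.65659055e-02,
        3.53752426e-02, -8.74460466e-05]), 'tool_pos': array([0.2076103 , 0.56233423, 0.21760924]), 'orientation': array([-5.52792037e-01, -3.09207496e+00,  2.73585972e-03]), 'force': array([-0.08904557, -0.13174576,  0.38892424]), 'wrist_torque': array([-0.02267386, -0.04442772,  0.04209703]), 'gripper_force': 0.0, 'opening': 0.09291135643066142} 0.0188
scene [[499.11781342   0.         277.24005684]
 [  0.         499.11781342 210.44732124]
 [  0.           0.           1.        ]] -0.13538969476671076 [[ 0.59200889  0.42491993 -0.68481277 -0.34375503]
 [-0.80582731  0.29843273 -0.51144916 -0.75963408]
 [-0.01295439  0.85462329  0.51908691  0.77704322]
 [ 0.          0.          0.          1.        ]]
top [[432.79630584   0.         279.14273064]
 [  0.         432.79630584 210.60229998]
 [  0.           0.           1.        ]] -0.06057298760380016 [[ 0.00425925  0.98601829 -0.16658268  0.30718922]
 [-0.99996984  0.00528164  0.00569488 -0.10373001]
 [ 0.00649509  0.1665534   0.98601104  1.3864265 ]
 [ 0.          0.          0.          1.        ]]
```

View pics/scene0.png

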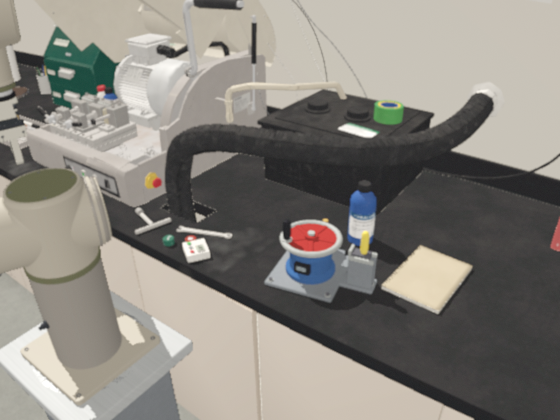

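View pics/top0.png

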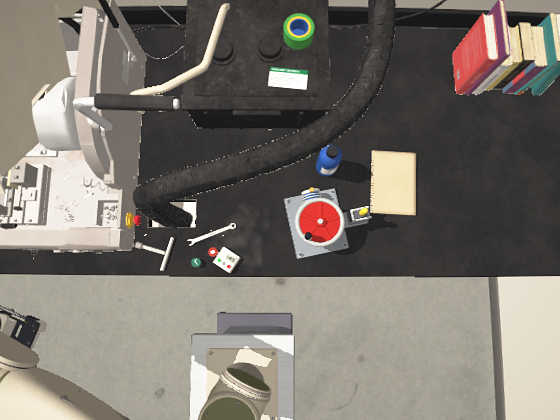

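The top view shows the wheel hub at about (320,221), the handle at (308,237), the brake knob at (363,212) and the bottle at (329,160). I'll zoom in to get better pixel positions.

```bash
cat > h.py <<'E'
import numpy as np, cv2
from plant import robot
def px2w(c,u,v,z):
    K=c["K"];k=c["k1"];d=cv2.undistortPoints(np.array([[[u,v]]],float),K,np.array([k,0,0,0.]))[0,0]
    R=c["pose"][:3,:3];o=c["pose"][:3,3];r=R@np.array([d[0],-d[1],-1.]);return (o+r*(z-o[2])/r[2]).round(4)
def w2px(c,p):
    q=c["pose"][:3,:3].T@(np.array(p)-c["pose"][:3,3]);s=np.array([q[0],-q[1]])/-q[2]
    s=s*(1+c["k1"]*(s@s));return c["K"][:2,:2]@s+c["K"][:2,2]
E
python3 - <<'E'
import cv2,numpy as np
t=cv2.resize(cv2.imread('pics/top0.png')[140:265,270:430],None,fx=5,fy=5,interpolation=cv2.INTER_CUBIC)[:600]
s=cv2.resize(cv2.imread('pics/scene0.png')[175:300,255:395],None,fx=4.8,fy=4.8,interpolation=cv2.INTER_CUBIC)
cv2.imwrite('pics/t1.png',t);cv2.imwrite('pics/s1.png',s[:600])
E
```

```text
(no output)
```

View pics/t1.png

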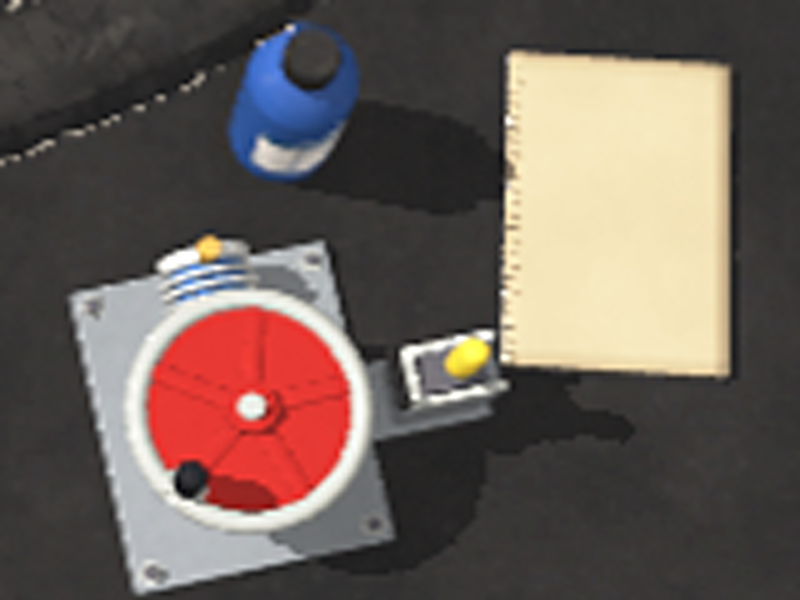

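View pics/s1.png

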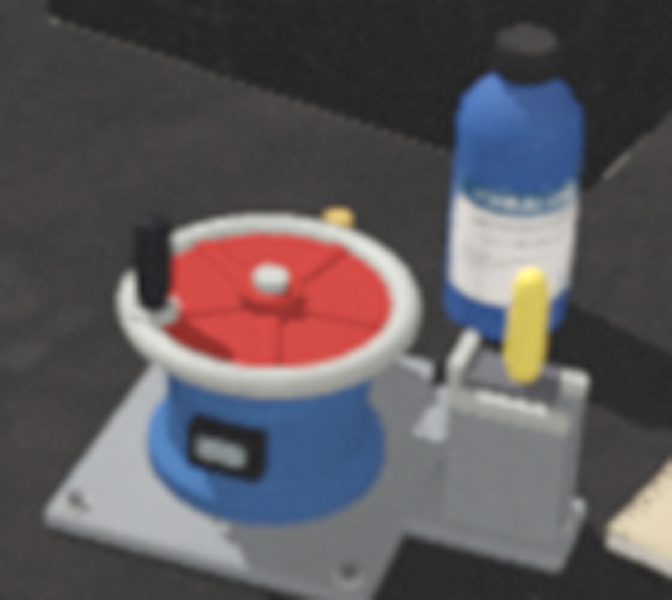

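The top crop shows the rim centre at (320,222), the handle top at (308,235) and the knob top at (366,209). In the scene crop the middle of the handle is at (287,230).

```bash
python3 - <<'E'
from h import *
c=robot.read_camera("top");s=robot.read_camera("scene")
P=lambda x,y,z:px2w(c,270+x/5,140+y/5,z)
w=P(250,411,.110);print("wheel",w, "hub", P(252,405,.12))
print("wheel scene",px2w(s,255+270/4.8,175+303/4.8,.108))
h=P(191,474,.164);print("handle",h,px2w(s,255+153/4.8,175+263/4.8,.142),"r",np.linalg.norm((h-w)[:2]))
print("knob",P(478,347,.156),P(458,366,.11),px2w(s,255+527/4.8,175+325/4.8,.128))
cs=[P(*p,.010) for p in((70,297),(323,242),(395,540),(137,592))];print(cs)
print("bottle cap",P(313,55,.175),"fin",P(207,247,.12))
E
```

```text
wheel [ 0.4884 -0.2331  0.11  ] hub [ 0.4906 -0.2333  0.12  ]
wheel scene [ 0.4835 -0.2409  0.108 ]
handle [ 0.4445 -0.1936  0.164 ] [ 0.4376 -0.2029  0.142 ] r 0.05905472038711215
knob [ 0.5199 -0.3612  0.156 ] [ 0.5163 -0.3584  0.11  ] [ 0.5131 -0.3658  0.128 ]
[array([ 0.5766, -0.1273,  0.01  ]), array([ 0.6141, -0.2922,  0.01  ]), array([ 0.42 , -0.335,  0.01 ]), array([ 0.3864, -0.1702,  0.01  ])]
bottle cap [ 0.6889 -0.2658  0.175 ] fin [ 0.5861 -0.2074  0.12  ]
```

```bash
python3 -m pendant '[[[1,-2.9,-3.9,0,0],[1,-2.9,-3.9,0,0],[1,-2.9,-3.9,0,0],[1,-2.9,-3.9,0,0],[1,-2.9,-3.9,0,0],[1,-2.9,-3.9,0,0],[1,-2.9,-3.9,0,0],[1,-2.9,-3.9,0,0]]]' 12
```

```text
t: 1.0
tool_pos: [0.3174, 0.1881, 0.2186]
orientation: [0.552, 3.092, 0.0]
force: [1.9, -0.5, 0.5]
opening: 0.0929
gripper_force: 0.0
```

```bash
python3 -m pendant '[[[1,-3,-3.9,0,0],[1,-3,-3.9,0,0],[1,-3,-3.9,0,0],[1,-3,-3.9,0,0],[1,-3,-3.9,0,0],[1,-3,-3.9,0,0],[1,-3,-3.9,0,0],[1,-3,-3.9,0,0]]]'; python3 -m pendant '[[[1,0,0,0,7.4],[1,0,0,0,7.4],[1,0,0,0,7.4],[1,0,0,0,0]]]'
python3 - <<'E'
from h import *
o=[]
for n,(x0,y0) in(("top",(270,170)),("scene",(240,150))):
    c=robot.read_camera(n);o.append(cv2.resize(c["img"][y0:y0+95,x0:x0+130],None,fx=6,fy=6,interpolation=cv2.INTER_CUBIC)[:570]);print(n,w2px(c,robot.read_state()["tool_pos"]))
cv2.imwrite("pics/a.png",o[0]);cv2.imwrite("pics/b.png",o[1])
E
```

```text
t: 1.8
tool_pos: [0.4346, -0.1883, 0.2186]
orientation: [0.554, 3.092, 0.0]
force: [0.4, 0.9, 1.5]
opening: 0.093
gripper_force: 0.0
t: 2.2
tool_pos: [0.4342, -0.1862, 0.2183]
orientation: [-1.141, -2.926, -0.0]
force: [0.1, 0.7, 0.1]
opening: 0.0933
gripper_force: 0.0
top [306.90177611 236.27111508]
scene [279.73763986 199.47158915]
```

View pics/b.png

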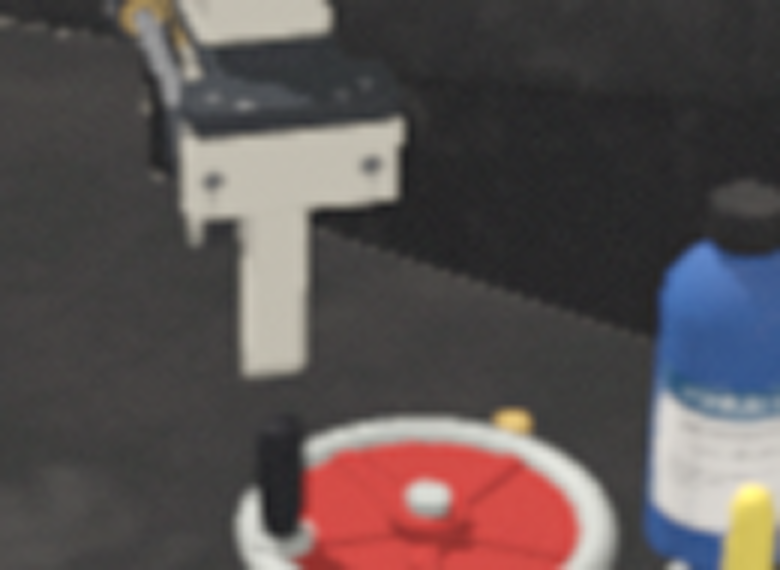

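The near finger is seen end-on, its tip at (286,213). The handle stands right of and below it, its top at (286.5,219).

```bash
python3 - <<'E'
from h import *
c=robot.read_camera("scene");t=robot.read_camera("top")
p=robot.read_state()["tool_pos"];y=np.array([.677,.737,0])
print("pred outer tip",w2px(c,p-.064*y)," seen",240+274.5/6-.42,150+377/6-.42)
u,v=240+280/6-.42,150+470/6-.42
print("handle mid scene",px2w(c,u,v,.142), "mid top", px2w(t,270+191/5-.4,140+474/5-.4,.164))
for h in ([.4445,-.1936],[.441,-.198],[.4376,-.2029]): print(h,"pred scene",w2px(c,h+[.142]),"seen",u,v,"top",w2px(t,h+[.164]))
def res(p): return np.r_[w2px(c,[p[0],p[1],.142])-[u,v], (w2px(t,[p[0],p[1],.164])-[307.8,234.4])]
from scipy.optimize import least_squares
r=least_squares(res,[.44,-.2]);print(r.x,r.fun)
E
```

```text
pred outer tip [285.67224425 214.11908519]  seen 285.33 212.41333333333336
handle mid scene [ 0.4432 -0.1972  0.142 ] mid top [ 0.4456 -0.1925  0.164 ]
[0.4445, -0.1936] pred scene [285.31560035 227.17738417] seen 286.24666666666667 227.91333333333333 top [308.19310331 234.78373574]
[0.441, -0.198] pred scene [285.98491486 228.45482347] seen 286.24666666666667 227.91333333333333 top [309.7493011  236.01721731]
[0.4376, -0.2029] pred scene [286.86168992 229.79188023] seen 286.24666666666667 227.91333333333333 top [311.4823851  237.21731097]
[ 0.44527095 -0.19451   ] [-0.41929557 -0.76104124  0.71138781  0.11514813]
```

```bash
python3 -m pendant '[[[1,-1.3,-0.1,0,0],[1,0,0,2,0],[1,0,0,3,0],[1,0,0,2,0],[1,0,0,1.5,0],[1,0,0,0.9,0],[1,0,0,0,0]]]'
python3 - <<'E'
from h import *
o=[]
for n,(x0,y0) in(("top",(280,190)),("scene",(255,180))):
    c=robot.read_camera(n);o.append(cv2.resize(c["img"][y0:y0+70,x0:x0+65],None,fx=6,fy=6,interpolation=cv2.INTER_CUBIC))
cv2.imwrite("pics/c.png",np.hstack(o))
E
```

```text
t: 3.1
tool_pos: [0.4428, -0.1952, 0.1237]
orientation: [-1.136, -2.927, -0.0]
force: [0.6, -0.4, 0.4]
opening: 0.0929
gripper_force: 0.0
```

View pics/c.png

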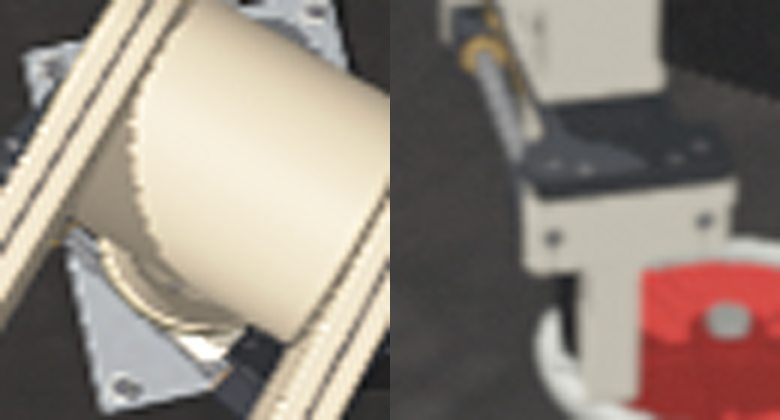

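The right half (scene) shows the near finger at about px 287–297, with the handle's dark edge just to its left. After correcting for parallax the handle is centred to about 2 mm. I'll close the fingers.

```bash
python3 -m pendant '[[[0,0.15,0,0,0],[0,0,0,0,0],[0,0,0,0,0],[0,0,0,0,0],[0,0,0,0,0],[0,0,0,0,0],[0,0,0,0,0],[0,0,0,0,0]]]' 12
```

```text
t: 4.0
tool_pos: [0.4422, -0.1945, 0.1246]
orientation: [-1.138, -2.928, -0.0]
force: [0.4, -0.0, 0.6]
opening: 0.0336
gripper_force: 0.0
```

```bash
python3 -m pendant '[[[0,0,0,0,0],[0,0,0,0,0],[0,0,0,0,0],[0,0,0,0,0],[0,0,0,0,0]]]' 12
```

```text
t: 4.5
tool_pos: [0.4424, -0.1943, 0.1247]
orientation: [1.138, 2.928, 0.001]
force: [1.7, 3.1, 0.2]
opening: 0.0196
gripper_force: 12.0
```

```bash
cat > f.py <<'E'
from h import *
from scipy.spatial.transform import Rotation as R
s=robot.read_state();d=s["tool_pos"][:2]-[.4896,-.232];r=np.hypot(*d);u=d/r;f=s["force"][:2]
y=R.from_rotvec(s["orientation"]).as_matrix()[:2,1];a=np.degrees(np.arctan2(d[1],d[0]))
print("t %.1f ang %.2f r %.1fmm misalign %.1f  push %.2f radial %.2f grip %.1f open %.4f"%(s["t"],a,r*1e3,(np.degrees(np.arctan2(y[1],y[0]))-(a-90)+90)%180-90,-f@[u[1],-u[0]],f@u,s["gripper_force"],s["opening"]))
E
python3 -m pendant '[[[0,0,0,0,-3.9],[0,0,0.2,0,2],[0,0,0.21,0,2],[0,0,0.21,0,2],[0,0,0.21,0,2]]]' >/dev/null; python3 f.py
python3 -m pendant '[[[0,0,0.21,0,2],[0,0,0.21,0,2],[0,0,0.21,0,2]]]' >/dev/null; python3 f.py
```

```text
t 5.0 ang 134.93 r 60.5mm misalign -1.6  push 3.68 radial 0.85 grip 12.0 open 0.0194
t 5.3 ang 129.05 r 60.5mm misalign -1.7  push 5.21 radial 0.75 grip 12.0 open 0.0197
```

```bash
python3 -m pendant '[[[0,0,0.21,0,2],[0,0,0.21,0,2],[0,0,0.21,0,2],[0,0,0.21,0,2]]]' >/dev/null; python3 f.py
python3 -m pendant '[[[0,0,0.21,0,2],[0,0,0.21,0,2],[0,0,0.21,0,2]]]' >/dev/null; python3 f.py
python3 -m pendant '[[[0,0,0.21,0,2],[0,0,0.21,0,2],[0,0,0.21,0,2]]]' >/dev/null; python3 f.py
```

```text
t 5.7 ang 121.26 r 60.7mm misalign -1.9  push 5.21 radial 1.20 grip 12.0 open 0.0196
t 6.0 ang 115.47 r 60.8mm misalign -2.1  push 6.78 radial 2.49 grip 12.0 open 0.0196
t 6.3 ang 109.68 r 60.9mm misalign -2.3  push 7.46 radial 3.06 grip 12.0 open 0.0195
```

```bash
python3 -m pendant '[[[0,-0.02,0.21,0,1.8],[0,-0.02,0.21,0,1.8],[0,-0.01,0.21,0,1.8]]]' >/dev/null; python3 f.py
python3 -m pendant '[[[0,-0.01,0.21,0,1.9],[0,-0.01,0.21,0,1.9],[0,-0.01,0.21,0,2]]]' >/dev/null; python3 f.py
```

```text
t 6.6 ang 103.89 r 61.0mm misalign -1.9  push 9.47 radial 6.44 grip 12.0 open 0.0195
t 6.9 ang 98.00 r 61.1mm misalign -1.9  push 9.18 radial 7.67 grip 12.0 open 0.0194
```

```bash
python3 -m pendant '[[[0,0.05,0.21,0,2],[0,0.05,0.21,0,2],[0,0.03,0.21,0,2]]]' >/dev/null; python3 f.py
python3 -m pendant '[[[0,0.02,0.15,0,1.4],[0,0.02,0.15,0,1.4]]]' >/dev/null; python3 f.py
```

```text
t 7.2 ang 92.21 r 61.6mm misalign -2.1  push 9.63 radial 1.37 grip 12.0 open 0.0193
t 7.4 ang 89.44 r 61.8mm misalign -2.1  push 9.81 radial 0.96 grip 12.0 open 0.0195
```

```bash
python3 -m pendant '[[[0,0.01,0.15,0,1.4],[0,0.01,0.15,0,1.4]]]' >/dev/null; python3 f.py
python3 -m pendant '[[[0,0.01,0.15,0,1.4],[0,0.01,0.15,0,1.4]]]' >/dev/null; python3 f.py
python3 -m pendant '[[[0,0.01,0.15,0,1.4],[0,0.01,0.15,0,1.4]]]' >/dev/null; python3 f.py
```

```text
t 7.6 ang 86.66 r 61.9mm misalign -2.1  push 10.67 radial -0.19 grip 12.0 open 0.0195
t 7.8 ang 83.90 r 62.0mm misalign -2.1  push 10.14 radial 0.06 grip 12.0 open 0.0195
t 8.0 ang 81.09 r 62.2mm misalign -2.1  push 10.27 radial -0.02 grip 12.0 open 0.0196
```

```bash
python3 -m pendant '[[[0,0,0.15,0,1.4],[0,0,0.15,0,1.4]]]' >/dev/null; python3 f.py
python3 -m pendant '[[[0,0,0.15,0,1.4],[0,0,0.15,0,1.4]]]' >/dev/null; python3 f.py
python3 -m pendant '[[[0,0,0.15,0,1.4],[0,0,0.15,0,1.4]]]' >/dev/null; python3 f.py
```

```text
t 8.2 ang 78.28 r 62.3mm misalign -2.1  push 10.31 radial -0.78 grip 12.0 open 0.0196
t 8.4 ang 75.43 r 62.3mm misalign -2.1  push 8.83 radial 0.77 grip 12.0 open 0.0195
t 8.6 ang 72.55 r 62.4mm misalign -2.0  push 9.83 radial 0.91 grip 12.0 open 0.0198
```

```bash
python3 -m pendant '[[[0,0,0.12,0,1.1],[0,0,0.12,0,1.1]]]' >/dev/null; python3 f.py
python3 -m pendant '[[[0,0,0.12,0,1.1],[0,0,0.12,0,1.1]]]' >/dev/null; python3 f.py
python3 -m pendant '[[[0,0,0.12,0,1.1],[0,0,0.12,0,1.1]]]' >/dev/null; python3 f.py
```

```text
t 8.8 ang 70.25 r 62.5mm misalign -1.9  push 8.37 radial 1.14 grip 12.0 open 0.0195
t 9.0 ang 67.93 r 62.6mm misalign -1.7  push 7.84 radial 0.73 grip 12.0 open 0.0193
t 9.2 ang 65.57 r 62.7mm misalign -1.6  push 5.65 radial 0.12 grip 12.0 open 0.0197
```

```bash
python3 -m pendant '[[[0,0,0.12,0,1.1],[0,0,0.12,0,1.1]]]' >/dev/null; python3 f.py
python3 -m pendant '[[[0,0,0.1,0,1],[0,0,0.1,0,1]]]' >/dev/null; python3 f.py
```

```text
t 9.4 ang 63.22 r 62.7mm misalign -1.4  push 6.04 radial 1.41 grip 12.0 open 0.0193
t 9.6 ang 61.23 r 62.8mm misalign -1.4  push 4.88 radial 1.01 grip 12.0 open 0.0193
```

```bash
python3 -m pendant '[[[0,0,0.1,0,0.9]]]' >/dev/null; python3 f.py
python3 -m pendant '[[[0,0,0.1,0,0.9]]]' >/dev/null; python3 f.py
python3 -m pendant '[[[0,0,0.1,0,0.9]]]' >/dev/null; python3 f.py
python3 -m pendant '[[[0,0,0.1,0,0.9]]]' >/dev/null; python3 f.py
```

```text
t 9.7 ang 60.25 r 62.8mm misalign -1.4  push 4.87 radial 0.65 grip 12.0 open 0.0197
t 9.8 ang 59.24 r 62.9mm misalign -1.2  push 5.33 radial 1.78 grip 12.0 open 0.0196
t 9.9 ang 58.05 r 62.9mm misalign -1.0  push 4.25 radial 2.45 grip 12.0 open 0.0197
t 10.0 ang 56.84 r 62.9mm misalign -0.7  push 3.21 radial 2.38 grip 12.0 open 0.0196
```

```bash
python3 -m pendant '[[[0,0,0.1,0,0.9]]]' >/dev/null; python3 f.py
python3 -m pendant '[[[0,0,0.1,0,0.9]]]' >/dev/null; python3 f.py
python3 -m pendant '[[[0,0,0.1,0,0.9]]]' >/dev/null; python3 f.py
python3 - <<'E'
import numpy as np
from scipy.optimize import least_squares
d=np.array([(78.28,10.31),(75.43,8.83),(72.55,9.83),(70.25,8.37),(67.93,7.84),(65.57,5.65),(63.22,6.04),(61.23,4.88),(60.25,4.87),(59.24,5.33),(58.05,4.25),(56.84,3.21)])
p=np.polyfit(d[4:,0],d[4:,1],1);print(p,(3.7-p[1])/p[0])
a=np.radians(d[:,0])
E
```

```text
t 10.1 ang 55.70 r 62.9mm misalign -0.4  push 2.58 radial 1.88 grip 12.0 open 0.0193
t 10.2 ang 54.68 r 63.0mm misalign -0.3  push 2.83 radial 2.15 grip 12.0 open 0.0193
t 10.3 ang 53.72 r 63.0mm misalign -0.3  push 2.45 radial 2.67 grip 12.0 open 0.0192
[  0.32591897 -14.79871074] 56.758619502707205
```

```bash
python3 -m pendant '[[[0,0,0.1,0,0.9]]]' >/dev/null; python3 f.py
python3 -m pendant '[[[0,0,0.1,0,0.9]]]' >/dev/null; python3 f.py
python3 - <<'E'
from h import *
import glob
E
```

```text
t 10.4 ang 52.78 r 63.0mm misalign -0.2  push 1.38 radial 1.81 grip 12.0 open 0.0195
t 10.5 ang 51.84 r 63.0mm misalign -0.2  push 1.55 radial 2.46 grip 12.0 open 0.0195
```

```bash
python3 -m pendant '[[[0,0,0,0,0],[0,0,0,0,0],[0,0,0,0,0]]]' >/dev/null; python3 f.py
python3 -m pendant '[[[0.25,0,0,0,0],[0.35,0,0,0,0],[0.5,0,0,0,0],[0.6,0,0,0,0],[0.6,0,0,0,0],[0.6,0,0,0,0]]]' >/dev/null; python3 f.py
```

```text
t 10.8 ang 51.78 r 63.0mm misalign -0.0  push -0.72 radial 3.05 grip 12.0 open 0.0197
t 11.4 ang 52.09 r 62.8mm misalign -0.4  push 0.75 radial -0.07 grip 0.0 open 0.0550
```

```bash
python3 -m pendant '[[[0.6,0,0,2,0],[0.6,0,0,-1,0]]]' >/dev/null 2>&1 --help; true; python3 f.py
```

```text
t 11.4 ang 52.09 r 62.8mm misalign -0.4  push 0.75 radial -0.07 grip 0.0 open 0.0550
```

That call was a mistake: its first row would have lowered the tool. It was refused and nothing moved. Going up is negative tool z, so I'll retreat that way.

```bash
python3 -m pendant '[[[0.6,0,0,-2,0],[0.6,0,0,-3,0],[0.6,0,0,-3,0],[0.6,0,0,-1,0],[0.6,0,0,0,0]]]'; python3 f.py
python3 -m pendant '[[[0,0,0,0,-8.5],[0,0,0,0,-8.5],[0,0,0,0,-8.5],[0,0,0,0,-8.5],[0,0,0,0,-8.5],[0,0,0,0,-8.5],[0,0,0,0,0]]]'
python3 - <<'E'
from h import *
o=[]
for n,(x0,y0) in(("top",(280,170)),("scene",(275,180))):
    c=robot.read_camera(n);o.append(cv2.resize(c["img"][y0:y0+90,x0:x0+100],None,fx=4,fy=4,interpolation=cv2.INTER_CUBIC))
    for a in(40,46,52,58): print(n,a,w2px(c,[.491+.06*np.cos(np.radians(a)),-.2295+.06*np.sin(np.radians(a)),.142])-[x0,y0])
cv2.imwrite("pics/d.png",np.hstack(o))
E
```

```text
t: 11.9
tool_pos: [0.5294, -0.1829, 0.2165]
orientation: [2.824, 1.369, 0.004]
force: [-0.4, 0.1, -0.8]
opening: 0.0556
gripper_force: 0.0
t 11.9 ang 51.02 r 63.2mm misalign 0.7  push 0.34 radial -0.17 grip 0.0 open 0.0556
t: 12.6
tool_pos: [0.5272, -0.182, 0.2122]
orientation: [-1.956, -2.454, 0.001]
force: [0.9, -0.0, -0.7]
opening: 0.0043
gripper_force: 0.0
top 40 [26.52198918 34.16331986]
top 46 [24.96164745 35.59558436]
top 52 [23.56184319 37.184395  ]
top 58 [22.33804414 38.91287484]
scene 40 [31.32789423 29.94548206]
scene 46 [28.79973615 30.12847419]
scene 52 [26.3246854  30.44847003]
scene 58 [23.92680869 30.90279009]
```

View pics/d.png

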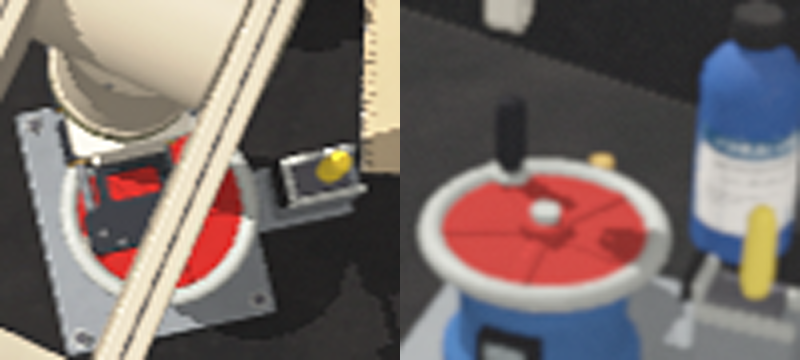

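The scene half shows the handle at crop (511,130), which matches the release angle, so the wheel stayed put. The knob is undisturbed. I'll go behind the knob on its outer side with the fingers shut.

```bash
python3 -m pendant '[[[0,-4,-0.9,0,0],[0,-4.2,-0.9,0,0],[0,-4.2,-0.9,0,0],[0,-4.2,-0.9,0,0],[0,-4.2,-0.9,0,0],[0,0,0,0,0],[0,0,0,0,0]]]'
python3 - <<'E'
from h import *
p=robot.read_state()["tool_pos"];d=p[:2]-[.521,-.360];print("rel knob: slide %.4f side %.4f"%(d@[-.224,.974],d@[.974,.223]))
E
```

```text
t: 13.4
tool_pos: [0.5295, -0.3958, 0.2132]
orientation: [-1.966, -2.448, -0.001]
force: [-0.3, 0.5, 0.6]
opening: 0.0003
gripper_force: 0.0
rel knob: slide -0.0368 side 0.0003
```

Well placed: 37 mm behind the knob and on its line. I'll descend and approach.

```bash
python3 -m pendant '[[[0,0,0,3,0],[0,0,0,3,0],[0,0,0,2,0],[0,0,0,0.8,0],[0,0,0,0,0],[0,0.6,0,0,0],[0,0.5,0,0,0],[0,0,0,0,0]]]'
python3 - <<'E'
from h import *
p=robot.read_state()["tool_pos"]
c=robot.read_camera("scene");cv2.imwrite("pics/e.png",cv2.resize(c["img"][160:290,275:405],None,fx=4.5,fy=4.5,interpolation=cv2.INTER_CUBIC))
E
```

```text
t: 14.2
tool_pos: [0.5285, -0.3841, 0.1283]
orientation: [1.96, 2.453, 0.0]
force: [0.1, -0.4, -0.3]
opening: 0.0007
gripper_force: 0.0
```

View pics/e.png

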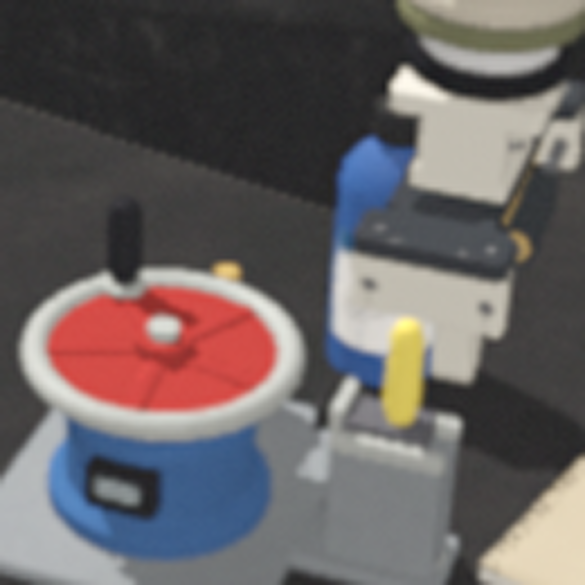

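The knob is at crop (405,370), with the shut fingers just outside it at (455,350). I'll push slowly.

```bash
cat > g.py <<'E'
from h import *
s=robot.read_state();d=s["tool_pos"][:2]-[.491,-.2295];e=np.array([-.224,.974]);n=np.array([.974,.223])
print("t %.1f dist to axis %.1f mm side %.1f push %.2f sidef %.2f"%(s["t"],-d@e*1e3,d@n*1e3,-s["force"][:2]@e,s["force"][:2]@n))
E
for i in 1; do python3 g.py; python3 -m pendant '[[[0,0.2,0,0,0],[0,0.2,0,0,0],[0,0.2,0,0,0],[0,0.1,0,0,0]]]'>/dev/null; python3 g.py; python3 -m pendant '[[[0,0.2,0,0,0],[0,0.2,0,0,0]]]'>/dev/null; python3 g.py;  python3 -m pendant '[[[0,0.2,0,0,0],[0,0.2,0,0,0]]]'>/dev/null; python3 g.py; done
```

```text
t 14.2 dist to axis 159.2 mm side 1.8 push -0.46 sidef -0.81
t 14.7 dist to axis 152.4 mm side 1.2 push 3.38 sidef 0.37
t 14.8 dist to axis 148.7 mm side 1.3 push 4.81 sidef 0.68
t 15.1 dist to axis 144.3 mm side 1.2 push 4.22 sidef 1.60
```

```bash
python3 -m pendant '[[[0,0.2,0,0,0],[0,0.2,0,0,0]]]'>/dev/null; python3 g.py; python3 -m pendant '[[[0,0.15,0,0,0],[0,0.1,0,0,0]]]'>/dev/null; python3 g.py;  python3 -m pendant '[[[0,0.1,0,0,0],[0,0,0,0,0]]]'>/dev/null; python3 g.py
```

```text
t 15.2 dist to axis 140.1 mm side 1.3 push 4.95 sidef -0.38
t 15.4 dist to axis 137.7 mm side 1.4 push 7.93 sidef 1.08
t 15.7 dist to axis 137.7 mm side 1.3 push 8.21 sidef 1.19
```

```bash
python3 -m pendant '[[[0,0.1,0,0,0],[0,0,0,0,0]]]'>/dev/null; python3 g.py;  python3 -m pendant '[[[0,0.1,0,0,0],[0,0,0,0,0]]]'>/dev/null; python3 g.py
```

```text
t 15.8 dist to axis 137.5 mm side 1.3 push 11.58 sidef 1.90
t 16.1 dist to axis 137.4 mm side 1.3 push 16.84 sidef 2.25
```

Firm against its stop. I'll back off, rise and take a final look.

```bash
python3 -m pendant '[[[0,-0.5,0,0,0],[0,-1.5,0,0,0],[0,-1.5,0,0,0],[0,0,0,-3,0],[0,0,0,-4,0],[0,0,0,-4,0],[0,0,0,0,0],[0,0,0,0,0]]]'; python3 g.py
python3 - <<'E'
from h import *
c=robot.read_camera("scene");cv2.imwrite("pics/f.png",cv2.resize(c["img"][160:290,275:405],None,fx=4.5,fy=4.5,interpolation=cv2.INTER_CUBIC))
E
```

```text
t: 16.85
tool_pos: [0.5307, -0.3946, 0.2383]
orientation: [1.96, 2.453, 0.001]
force: [-0.0, 1.0, -0.5]
opening: 0.0004
gripper_force: 0.0
t 16.9 dist to axis 169.7 mm side 1.8 push -0.94 sidef 0.17
```

View pics/f.png

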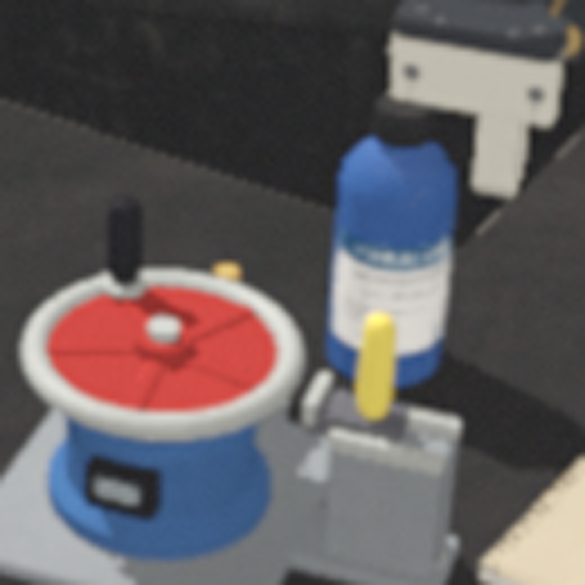

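The handle is still at crop (125,240). The knob has moved in from (405,370) to (376,365), the gripper is clear and the bottle is undisturbed. I'll hand the job in.

```bash
python3 -c "
from plant import robot
print(robot.close_job())"
```

```text
the job is handed in; nothing more can be done
None
```

I turned the flywheel to about 0.1 rad past top dead centre (judged by feel) and let go, and it stayed there; I then slid the brake knob in to its stop, left everything else where it was, and handed the job in at about 17 s.

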